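# Hold a test cell in the light path of a beam smoke detector

### The arm

A 6-joint arm with a two-finger parallel gripper is mounted at the origin on the work surface. World frame = base frame: x ahead of the robot, y to its left, z up, the work surface at z = 0. Lengths are in m, angles in rad, forces in N, time in s.
With the tool pointing down it reaches from about 0.35 to 0.725 m from the base axis. Payload 6 kg.
Tool frame: the origin (TCP) lies between the finger pads; the fingertips stand 22 mm ahead of it and the grasp point (between the pads) lies 3 mm ahead of it; z points along the fingers, y is the line along which they close (so a half turn about z gives the same grasp; the last joint's range is limited). The gripper opens to 85 mm and grips with 20 to 120 N. Pads are 22 mm wide; open, the fingers measure 114 mm over their backs; the gripper's body (76 mm by 85 mm) begins 54 mm behind the grasp point. The pads swing forward as they close: fully open they stand 13 mm farther back than shut.
Start: joints at [0.334, 0.04, 0.085, 0, -1.615, -0.334], TCP at [0.6, 0, 0.218] pointing down, gripper open.
Joint ranges: [-2.56, 2.56], [-1.29, 2.01], [-1.08, 1.49], [-3.29, 1.98], [-2.81, -0.18], [-2.99, 2.99]. Speed limits (rad/s): [2.57, 2.57, 3.01, 3.14, 3.14, 3.14].

### API

Orientations are given as a unit quaternion [x, y, z, w].
In Python, from cell import robot gives the robot as it stands.
- The arm moves only by the tool play_rows, never from a script. Its argument "motion" is a list of rows, each an object with "delta_pos": the shift along the tool's x, y, z in mm, a list of three; "spin": the turn about the tool's z in rad; "hand": the opening, from 0 (shut) to 1 (fully open). A call has 1 to 20 rows; each row shifts and turns the commanded pose from where the row before left it, along the tool's axes as they then stand; what a row does not reach is not made up. A row lasts 1/12 s, in which the tool goes at most 41.7 mm and 7.16 degrees, less where a joint would pass 70% of its speed; a pose out of reach is approached as far as the arm can. A call is refused whole if a number of a shift passes 41.7 or a number of a turn 0.125, either way. A call with a gripper value outside its range is refused whole. The fingers move at their own pace and stop on an object; the grip force is fixed at half the most. Time passes only in rows, so rows that do not move let the fingers close. It gives the time, the measured TCP pose, the force, the opening and the grip force at its end, in the units of the state.
- robot.get_obs(): the state, without advancing time (a new reading comes with each control period).
- robot.capture(name): name is "scene" or "side" or "wrist"; returns the picture (420x560x3 uint8, red, green, blue); there is no depth.
- robot.camera_params(name): a dict with "mtx" (3x3 intrinsics, pixels), "distortion" ([k1, k2, p1, p2, k3] as OpenCV has them; the pictures are not rectified), "extrinsics" (4x4, takes a point from world to camera coordinates); the wrist camera has in their place "T_tool_cam" (4x4, takes a point from camera to tool coordinates, whose origin is the TCP and whose axes are the flange's). Camera axes: x right, y up, looking along -z (the intrinsics and any distortion apply to the point x, -y, -z); pixel columns grow to the right and rows downward; lengths in m; the calibration is good to about 2 mm. A picture is of the moment at which its call begins: read the wrist's pose just before it. camera_params takes no time and is no camera call.
- robot.hand_in(): hands the job in; it is judged then, once.
The state is a dict: "time": time; "joints": joint angles; "qd": joint speeds; "tau": joint torques, N m; "tool_pos": TCP position; "tcp_rot": TCP orientation; "wrist_force": force on the tool from outside, world axes, zero at the start; "moment": the same for the moment, N m; "gripper_width": finger opening in m; "finger_force": force on a finger pad.
Only numpy, scipy, OpenCV 4.12 (cv2) and the standard library are available. Lean on these libraries where they do the work, as an engineer would, in place of code of your own. Each camera call takes 0.05 s, during which the arm holds its last target. There are 200 camera calls.

### The job

First slide the dark shutter of the beam detector all the way open, so that it no longer covers the lens. Then take the tallest of the three test cells out of the rack, the fingers touching only its two frosted faces and never its clear ones, and hold it upright in the light path between the two heads, so that the beam goes squarely in and out through the clear faces and through the middle of the cell. Finish while holding it there, still and clear of the detector, and leave the two short cells and the other things on the bench where they are.

Things in the scene. Friction and masses are not known exactly. Their poses are not given: they have to be found in the camera images.
- shutter (a joint): Slide of the shutter, in m: 0 = covering the lens, 0.045 = fully open (end stop). It slides along the +y axis of beam_mid, with about 1.5 N of friction, and stays where it is left. It starts covering the lens (0 to 0.012).
- shutter_tab (a point): Centre of the shutter's grip tab: upright black block 14 mm (along the light path) x 16 mm (along the slide) x 30 mm high over the top of one head, from 111 to 141 mm above the table. A 12 mm wide arm at its foot leads to the thin dark shutter plate (44 mm wide, 54 mm high) 3 mm before that head's lens. Tab and plate move together; same axes as beam_mid.
- beam_mid (a point): Middle of the light path of the beam detector, fixed to the table: two white heads on a base plate 270 x 90 x 12 mm. x is the light path, level, 85 mm above the table; z is up. The lens faces of the heads are 70 mm either side of this point along x; each head is 40 mm along x, 60 mm along y, its top 108 mm above the table. The shuttered head is on the -x side.
- cell_mid (a point): Centre (half-way up) of the tallest cell: upright block 40 mm along its x, 28 mm along y, 90 mm high plus a 4 mm cap, about 135 g. The faces square to y are the frosted (matt white) ones, 28 mm apart, 37 mm wide, full height: grip there. The faces square to x are clear; light passes along x. It stands in a slot of the rack, its centre 55 mm above the table; which slot varies.
- rack: Grey rack block fixed to the table, 230 (x) x 60 (y) x 25 mm high, origin under its centre; three slots 15 mm deep in a row along its x, 75 mm apart. The cells stand in them with 1.3 mm play each side, their axes along the rack's axes.
- short_a_mid (a point): Centre of a short cell, 40 x 28 x 60 mm (plus cap), in another slot of the rack, top 74 mm above the table; leave alone
- short_b_mid (a point): Centre of the other short cell, as the first; leave alone
- keypad: White alarm keypad lying flat, 100 x 130 x 24 mm, origin under its centre; leave alone
- meter: Black multimeter lying flat, 150 (x) x 75 (y) x 42 mm, origin under its centre; leave alone
- detector: White round smoke detector, 100 mm across, 48 mm high, origin under its centre; leave alone
- driver: Screwdriver with a yellow handle, lying along its x; leave alone
- parts_cup: Empty grey cup, 64 mm across, 60 mm high, origin under its centre; leave alone
Not all that is in view belongs to the job. Leave any pink or red look-alike of the part that bears cell_mid alone.

How it is judged:
On the way, in this order (a step that is already met when the one before it is completed fails the run):
1. the shutter is open (value of joint shutter above 0.038 m), for 0.2 s.
2. the tallest cell is out of the rack, gripped on both frosted faces (height (world z) of cell_mid above 0.075 m and contact force between each of cell_c1, cell_c2 and the fingers above 0.5 N), for 0.2 s.
At the end, for the whole second after the job is handed in: Still held by the fingers on both frosted faces: shutter open over 38 mm; cell centre within 8 mm sideways, 10 mm in height, 35 mm lengthwise of the middle of the light path; square to the beam and upright within 8 degrees; at rest; neither cell nor arm touching the detector (value of joint shutter above 0.038 m and x of cell_mid in the frame of beam_mid between -0.035 and 0.035 m and y of cell_mid in the frame of beam_mid between -0.008 and 0.008 m and z of cell_mid in the frame of beam_mid between -0.01 and 0.01 m and angle between the x axis of cell_mid and the x axis of beam_mid, either way round below 0.14 rad and angle between cell_mid's own z axis and vertical below 0.14 rad and contact force between each of cell_c1, cell_c2 and the fingers above 0.5 N and contact force between cell and beam_unit below 0.05 N and linear speed of cell below 0.02 m/s and contact force between the arm and beam_unit below 0.3 N); the arm keeps its last pose, push and grip.
It fails at once if the fingers or the arm touch a clear face of the tallest cell (contact force between cell_c0 and the fingers above 0.3 N or contact force between cell_c0 and the arm above 0.3 N).
It fails at once if the tallest cell is tipped over (angle between cell_mid's own z axis and vertical above 0.5 rad).
It fails at once if a short cell is moved over 25 mm (distance of any of short_a_mid, short_b_mid from where it was at the start of the episode above 0.025 m).
It fails at once if another thing on the bench is moved over 25 mm (distance of any of keypad, meter, detector, driver, parts_cup from where it was at the start of the episode above 0.025 m).
It also fails if it takes over 51 s, if anything falls off the work surface, if the arm or the gripper's body presses on something with over 40 N, if the wrist force passes 120 N, or if a joint passes its speed limit or range.

## Working session

There is one attempt and no reset: what is moved stays moved. The work goes in short steps, Python scripts to look and compute and a tool call to move; the robot and the scene stay as the last step left them, time stands still between calls to the robot, and variables do not carry over. Pictures are saved under pics/ and viewed, at most 10 in all, crops included, and the job is handed in when it is done.

Besides the shell and the picture viewer there is one more tool, called after ">>>" in YAML: its name, and indented under it one key for each argument. play_rows: Moves the arm, as the interface text tells. Its arguments: {"type":"object","properties":{"motion":{"type":"array","items":{"type":"object","properties":{"delta_pos":{"type":"array","items":{"type":"number"}},"spin":{"type":"number"},"hand":{"type":"number"}}}}},"required":["motion"]}

```bash
mkdir -p pics; ls; cat > h.py <<'E'
import numpy as np, cv2, json
from cell import robot
def ray(name,uv,P=None):
    p=robot.camera_params(name);K=np.array(p["mtx"]);D=np.array(p["distortion"],float)
    u=cv2.undistortPoints(np.array(uv,float).reshape(-1,1,2),K,D).reshape(-1,2)
    d=np.c_[u[:,0],-u[:,1],-np.ones(len(u))]
    if name=="wrist":
        from scipy.spatial.transform import Rotation as R
        o=robot.get_obs();T=np.eye(4);T[:3,:3]=R.from_quat(o["tcp_rot"]).as_matrix();T[:3,3]=o["tool_pos"]
        M=T@np.array(p["T_tool_cam"])
    else: M=np.linalg.inv(np.array(p["extrinsics"]))
    return M[:3,3],d@M[:3,:3].T
def onz(name,uv,z):
    o,d=ray(name,uv);z=np.asarray(z,float)
    return o+d*((z-o[2])/d[:,2])[:,None]
def proj(name,X):
    p=robot.camera_params(name);E=np.array(p["extrinsics"]);X=np.asarray(X,float).reshape(-1,3)
    c=X@E[:3,:3].T+E[:3,3];c=c*[1,-1,-1]
    return cv2.projectPoints(c,np.zeros(3),np.zeros(3),np.array(p["mtx"]),np.array(p["distortion"],float))[0].reshape(-1,2)
def shot(name,f):
    im=robot.capture(name);cv2.imwrite("pics/"+f,cv2.cvtColor(im,cv2.COLOR_RGB2BGR));return im
E
python3 - <<'E'
from h import *
print(robot.get_obs())
a=shot("scene","scene0.png");b=shot("side","side0.png");c=shot("wrist","w0.png")
for n in("scene","side"):
    p=robot.camera_params(n);print(n,np.linalg.inv(p["extrinsics"])[:3].round(3).tolist(),np.array(p["mtx"])[0,0])
print(robot.camera_params("wrist"))
E
```

```text
pics
{'time': 0.0, 'joints': array([ 3.33692637e-01,  4.08244450e-02,  8.38215809e-02, -4.51594915e-04,
       -1.61552593e+00, -3.33695835e-01]), 'qd': array([ 1.18983124e-03,  2.15957290e-05, -1.06191427e-03,  5.64231567e-04,
        5.47658091e-04, -2.24877823e-03]), 'tau': array([-7.27207535e-04, -3.68200672e+01,  3.47413230e+01,  6.93227157e+00,
       -5.48646509e-03, -9.47124363e-06]), 'tool_pos': array([5.99645711e-01, 7.07218388e-05, 2.17280039e-01]), 'tcp_rot': array([ 7.07112368e-01, -7.07100628e-01, -5.81064786e-04,  6.80886505e-04]), 'wrist_force': array([-0.60319751, -0.51086964, -0.37301201]), 'moment': array([ 0.02383305, -0.01938449,  0.011156  ]), 'finger_force': 0.0, 'gripper_width': 0.08552696880275754}
scene [[-0.423, -0.785, 0.453, 1.152], [0.906, -0.368, 0.21, 0.292], [0.002, 0.499, 0.867, 1.236]] 456.9871556223099
side [[0.869, 0.248, -0.428, -0.061], [-0.494, 0.453, -0.742, -1.037], [0.01, 0.857, 0.516, 0.83]] 541.5731616729272
{'mtx': array([[294.95929017,   0.        , 280.78340385],
       [  0.        , 294.95929017, 207.96766334],
       [  0.        ,   0.        ,   1.        ]]), 'distortion': array([-0.00464939,  0.        ,  0.        ,  0.        ,  0.        ]), 'T_tool_cam': array([[ 1.77534515e-04,  9.60165530e-01,  2.79431786e-01,
         7.09157720e-02],
       [ 9.99999492e-01, -4.47637651e-04,  9.02802868e-04,
         1.65698313e-04],
       [ 9.91924383e-04,  2.79431483e-01, -9.60165122e-01,
        -1.54367663e-01],
       [ 0.00000000e+00,  0.00000000e+00,  0.00000000e+00,
         1.00000000e+00]])}
```

View pics/scene0.png

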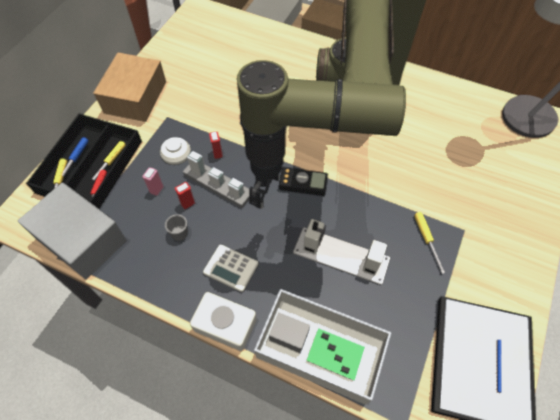

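View pics/side0.png

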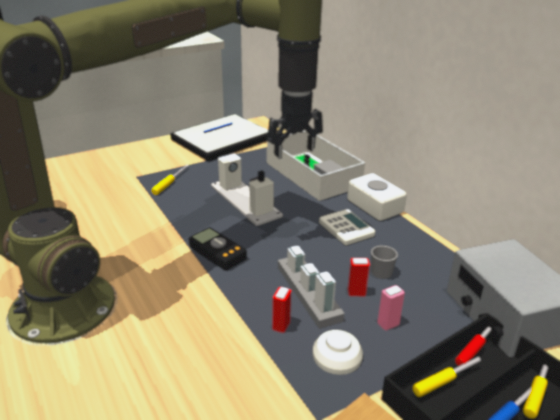

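The scene view shows the rack with three cells at about (195,162), (216,177) and (236,187), and the beam unit from (312,240) to (376,258) with its shuttered head at (314,235). The side view shows the cells at (296,257), (309,276) and (326,292).

Candidates for the tall cell: rack cells at side (296,257), (309,276) and (326,292); red blocks at (282,309) and (359,276); a pink block at (391,307). I choose (326,292), which is in the rack and looks tallest. I'll check it in a close crop.

```bash
python3 - <<'E'
import cv2,numpy as np
a=cv2.imread("pics/side0.png");b=cv2.imread("pics/scene0.png")
f=lambda im,x,y,w,h,s:cv2.resize(im[y:y+h,x:x+w],None,fx=s,fy=s,interpolation=cv2.INTER_CUBIC)
o=np.vstack([np.hstack([f(a,270,235,80,60+30,3.3333)[:300,:266],f(a,205,145,80,90,3.3333)[:300,:266]]),np.hstack([f(b,178,145,88,66,3.02)[:199,:266],f(b,292,215,100,75,2.66)[:199,:266]])])
o=cv2.resize(o,None,fx=1.2,fy=1.2)
cv2.imwrite("pics/c1.png",o);print(o.shape)
E
```

```text
(599, 638, 3)
```

View pics/c1.png

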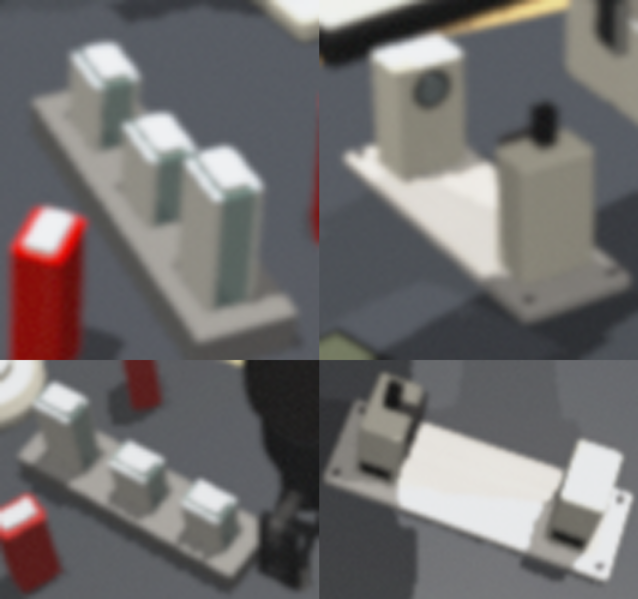

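View pics/w0.png

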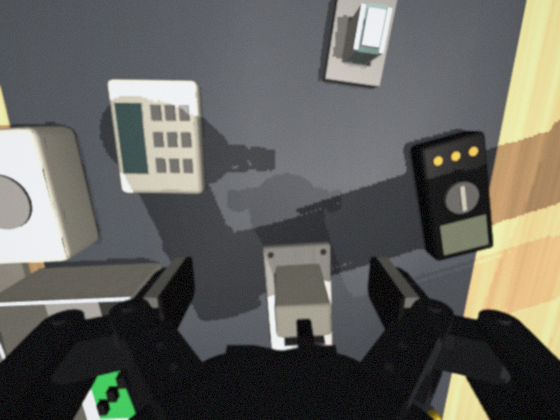

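The crops confirm that the tall cell is the one at side (326,292), in the end slot of the rack. In the wrist view the shutter tab is at (308,330), the plate end corners are (264,245) and (331,243), and a short cell in the near end slot is at (373,28).

```bash
python3 - <<'E'
from h import *
np.set_printoptions(precision=4,suppress=True)
print("plate scene",onz("scene",[(294.5,252),(381.2,283.3),(388.5,255.7),(302.3,229.1)],.012))
print("plate wrist",onz("wrist",[(264,245),(331,243)],.012))
print("tab top wrist",onz("wrist",[(297,320),(314,320)],.141))
print("head top wrist edge",onz("wrist",[(275,309),(329,309)],.108))
f=lambda x,y:(178+x/3.624,145+(y-360)/3.624)
print("caps",onz("scene",[f(63,401),f(139,461),f(211,501)],[.104,.074,.074]))
print("rack",onz("scene",[f(20,455),f(235,570),f(257,532)],.025))
g=lambda x,y:(270+x/4,235+y/4)
print("caps side",onz("side",[g(104,63),g(159,133),g(223,174)],[.074,.074,.104]))
print("rack side",onz("side",[g(33,102),g(200,333),g(296,305)],.025))
k=lambda x,y:(205+(x-319)/4,145+y/4)
print("tab side",onz("side",[k(545,106)],.141),"far head top",onz("side",[k(372,55),k(412,68),k(464,43)],.108))
print("plate side",onz("side",[k(345,156),k(527,320),k(628,280)],.012))
print("wrist cap",onz("wrist",[(362,5),(391,5),(355,52),(384,55)],[.074]))
E
```

```text
plate scene [[0.6215 0.0931 0.012 ]
 [0.606  0.3546 0.012 ]
 [0.5158 0.3464 0.012 ]
 [0.5423 0.0834 0.012 ]]
plate wrist [[0.6218 0.0847 0.012 ]
 [0.5335 0.0819 0.012 ]]
tab top wrist [[0.5848 0.1033 0.141 ]
 [0.5692 0.1034 0.141 ]]
head top wrist edge [[0.6056 0.1149 0.108 ]
 [0.5497 0.1149 0.108 ]]
caps [[ 0.4966 -0.2984  0.104 ]
 [ 0.5065 -0.2239  0.074 ]
 [ 0.5165 -0.1497  0.074 ]]
rack [[ 0.5184 -0.344   0.025 ]
 [ 0.5432 -0.1171  0.025 ]
 [ 0.5012 -0.1175  0.025 ]]
caps side [[ 0.5128 -0.159   0.074 ]
 [ 0.5046 -0.2315  0.074 ]
 [ 0.4926 -0.3095  0.104 ]]
rack side [[ 0.4901 -0.1157  0.025 ]
 [ 0.4655 -0.3356  0.025 ]
 [ 0.5235 -0.3426  0.025 ]]
tab side [[0.5745 0.1244 0.141 ]] far head top [[0.5305 0.3148 0.108 ]
 [0.5474 0.2808 0.108 ]
 [0.6005 0.3004 0.108 ]]
plate side [[0.5157 0.3425 0.012 ]
 [0.5293 0.0678 0.012 ]
 [0.6169 0.0791 0.012 ]]
wrist cap [[ 0.5284 -0.1698  0.074 ]
 [ 0.5029 -0.1699  0.074 ]
 [ 0.5319 -0.1325  0.074 ]
 [ 0.5052 -0.13    0.074 ]]
```

>>> play_rows:
  motion:
    - {"delta_pos":[-30,0,-10],"hand":1}
    - {"delta_pos":[-30,0,-10],"hand":1}
    - {"delta_pos":[-30,0,-10],"hand":1}
    - {"delta_pos":[-30,0,-10],"hand":1}
    - {"delta_pos":[-30,0,0],"hand":1}
    - {"delta_pos":[-30,2,0],"hand":1}
    - {"delta_pos":[-30,2,0],"hand":1}
    - {"delta_pos":[-30,2,0],"hand":1}
    - {"delta_pos":[-30,2,0],"hand":1}
    - {"delta_pos":[0,0,0],"hand":1}
    - {"delta_pos":[0,0,0],"hand":1}

```text
$.motion[0]: bad value
```

```bash
python3 - <<'E'
from h import *
print(robot.get_obs()["tool_pos"],robot.get_obs()["qd"].round(3));shot("wrist","w1.png")
E
```

```text
[5.99745048e-01 6.78928455e-05 2.17504472e-01] [ 0.    -0.004  0.005  0.     0.002  0.   ]
```

View pics/w1.png

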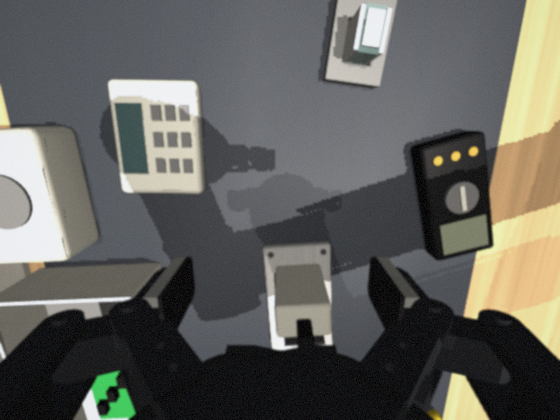

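The call was refused because the rows had no spin field, so the arm didn't move and the view is unchanged.

>>> play_rows:
  motion:
    - {"delta_pos":[-30,0,-10],"spin":0,"hand":1}
    - {"delta_pos":[-30,0,-10],"spin":0,"hand":1}
    - {"delta_pos":[-30,0,-10],"spin":0,"hand":1}
    - {"delta_pos":[-30,0,-10],"spin":0,"hand":1}
    - {"delta_pos":[-30,0,0],"spin":0,"hand":1}
    - {"delta_pos":[-30,2,0],"spin":0,"hand":1}
    - {"delta_pos":[-30,2,0],"spin":0,"hand":1}
    - {"delta_pos":[-30,2,0],"spin":0,"hand":1}
    - {"delta_pos":[-30,2,0],"spin":0,"hand":1}
    - {"delta_pos":[0,0,0],"spin":0,"hand":1}
    - {"delta_pos":[0,0,0],"spin":0,"hand":1}

```text
time: 1.12
tool_pos: [0.5915, 0.2715, 0.2571]
tcp_rot: [0.708, -0.706, -0.0, 0.001]
wrist_force: [-0.9, -0.6, -0.6]
gripper_width: 0.0853
finger_force: 0.0
```

```bash
python3 - <<'E'
from h import *
print(robot.get_obs()["tool_pos"],robot.get_obs()["qd"].round(3))
import json
o=robot.get_obs();json.dump([list(o["tool_pos"]),list(o["tcp_rot"])],open("w2.json","w"));shot("wrist","w2.png")
E
```

```text
[0.59146594 0.27152631 0.25711318] [-0.034 -0.024 -0.008  0.009 -0.003  0.008]
```

View pics/w2.png

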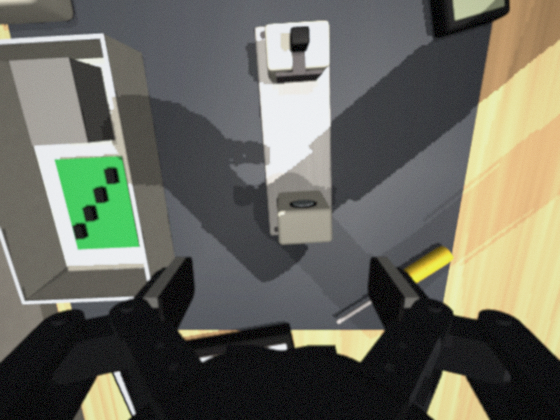

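The wrist view from above shows the tab at about (300,38), the shuttered head's top at (266–329, 21–70), the far head's top at (280–331, 210–244) and the plate edges at columns 257–331.

```bash
python3 - <<'E'
from h import *
np.set_printoptions(precision=4,suppress=True)
im=cv2.imread("pics/w2.png");g=cv2.cvtColor(im,cv2.COLOR_BGR2GRAY)
m=(g[15:80,262:335]<75).astype(np.uint8)
n,l,s,c=cv2.connectedComponentsWithStats(m)
print([ (r[0]+262,r[1]+15,r[2],r[3],r[4]) for r in s[1:] if r[4]>20])
for v in range(24,80,3): print(v,"".join("%4d"%x for x in g[v,258:336:3]))
# plate edges on rows 90..190
L=[];Rr=[]
for v in range(90,186,6):
    d=np.diff(cv2.GaussianBlur(g,(5,5),0)[v,240:350].astype(int))
    L.append((240.5+d[:50].argmax(),v));Rr.append((240.5+60+d[60:].argmin(),v))
for e in(L,Rr):
    P=onz("wrist",e,.012);k=np.polyfit(P[:,1],P[:,0],1);print(k,np.abs(np.polyval(k,P[:,1])-P[:,0]).max())
print("far top",onz("wrist",[(280,213),(330,208),(331,241),(281,244)],.108))
print("near top far edge",onz("wrist",[(266,24),(328,21)],.108))
print("plate end",onz("wrist",[(257,27)],.012),onz("wrist",[(270,236)],.012))
E
python3 - <<'E'
import cv2
im=cv2.imread("pics/w2.png")
cv2.imwrite("pics/c2.png",cv2.resize(im[10:90,245:345],None,fx=7,fy=7,interpolation=cv2.INTER_CUBIC))
E
```

```text
[(np.int32(290), np.int32(27), np.int32(19), np.int32(26), np.int32(405)), (np.int32(275), np.int32(74), np.int32(45), np.int32(6), np.int32(192))]
24  104 102 106 159 189 217 225 224 227 229 234 237 234 236 234 235 234 237 236 236 235 236 236 231 113 100
27  206 216 203 234 237 238 236 235 237 237 236 180 104  83  84  64  66 197 236 233 235 235 235 233 117 101
30  238 227 196 234 236 237 235 237 236 237 232  78  52  57  54  55  51 151 236 235 237 235 235 234 119 102
33  234 133 137 233 235 236 235 232 218 219 205  56  59  56  54  56  54 148 236 237 235 236 235 236 117 105
36  235 138 131 233 237 238 235 235 211 212 192  42  54  55  65  65  60 151 235 236 235 235 236 236 116 103
39  234 211 191 232 236 237 235 234 209 209 194  34  60  61  71  64  70 137 236 236 237 236 237 238 120 103
42  179 183 180 230 237 237 236 234 213 214 193  40  56  62  54  54  52 158 237 237 237 237 238 238 119 104
45  176 184 177 227 237 237 237 234 212 216 196  30  23  13  13  15  25 217 236 236 238 237 237 236 121 102
48  174 184 180 224 237 238 237 236 217 216 202  46  16  12   8  13  86 236 238 237 236 
[... 709 characters left out ...]
72 162 125 126 123 124 128 108 102 104 105 103 105 138 234 125 107
72  131 186 182 147  89  95 108 111 112 104  96 103 126 125 127 123 114 113 116 122 123 122 229 236 125 109
75  122 187 185 163  79  79 105 108 108 103  95  87  77  62  59  56  54  44  46  37  45 195 238 237 123 110
78  111 181 184 181  98  80  58  33  34  29  26  30  29  38  35  32  30  26  29  41 184 240 237 237 127 110
[-0.0617  0.6292] 0.00075019678339594
[-0.0554  0.5392] 0.0011313873910016037
far top [[0.5926 0.2935 0.108 ]
 [0.5389 0.2878 0.108 ]
 [0.536  0.3259 0.108 ]
 [0.5915 0.3296 0.108 ]]
near top far edge [[0.6054 0.1135 0.108 ]
 [0.5491 0.111  0.108 ]]
plate end [[0.6206 0.0895 0.012 ]] [[0.6074 0.3581 0.012 ]]
```

View pics/c2.png

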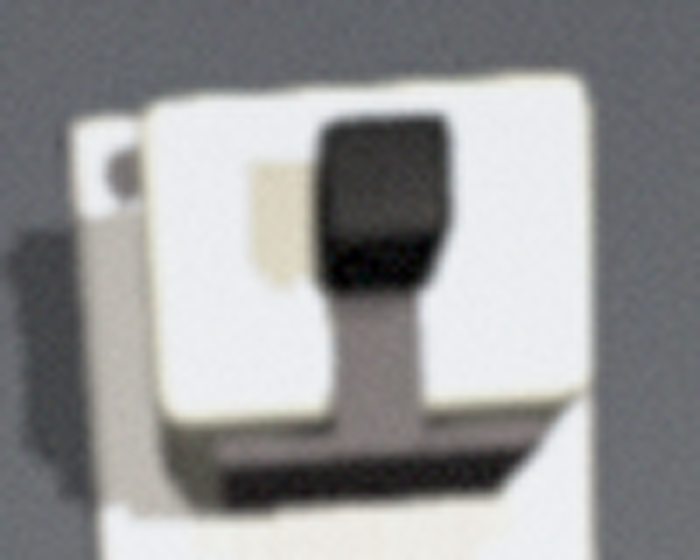

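The tab's top corners in the image are (291,27.4), (309,26.4), (309.3,43.6) and (291.4,44.3). From the plate and head fits, beam_mid is about (0.571, 0.221) and its x axis points to (-0.058, 1).

```bash
cat >> h.py <<'E'
from scipy.spatial.transform import Rotation as R
def delta(p):  # tool-axis mm from measured pose to world p
    o=robot.get_obs();return (R.from_quat(o["tcp_rot"]).inv().apply(np.array(p)-o["tool_pos"])*1000).round(1), R.from_quat(o["tcp_rot"]).as_matrix()[:,1].round(4)
E
python3 - <<'E'
from h import *
np.set_printoptions(precision=4,suppress=True)
P=onz("wrist",[(291,27.4),(309,26.4),(309.3,43.6),(291.4,44.3)],.141);c=P.mean(0);print(P,c)
bx=np.array([-.0585,1])/np.hypot(.0585,1);by=np.array([-bx[1],bx[0]]);b=np.array([.571,.221])
print("tab in beam",(c[:2]-b)@bx,(c[:2]-b)@by)
print(delta([c[0],c[1],.14]))
E
```

```text
[[0.5836 0.1252 0.141 ]
 [0.569  0.1245 0.141 ]
 [0.5684 0.1371 0.141 ]
 [0.5832 0.1376 0.141 ]] [0.5761 0.1311 0.141 ]
tab in beam -0.09005005457708573 0.00020451942209903998
(array([139.2,  15.8, 117.8]), array([-1.    , -0.001 ,  0.0009]))
```

>>> play_rows:
  motion:
    - {"delta_pos":[35,4,0],"spin":0,"hand":1}
    - {"delta_pos":[35,4,0],"spin":0,"hand":1}
    - {"delta_pos":[35,4,0],"spin":0,"hand":1}
    - {"delta_pos":[34,4,0],"spin":-0.058,"hand":1}
    - {"delta_pos":[0,0,30],"spin":0,"hand":1}
    - {"delta_pos":[0,0,30],"spin":0,"hand":0.7}
    - {"delta_pos":[0,0,30],"spin":0,"hand":0.6}
    - {"delta_pos":[0,0,15],"spin":0,"hand":0.5}
    - {"delta_pos":[0,0,12],"spin":0,"hand":0.5}
    - {"delta_pos":[0,0,0],"spin":0,"hand":0.5}
    - {"delta_pos":[0,0,0],"spin":0,"hand":0.5}

```text
time: 2.08
tool_pos: [0.5762, 0.1303, 0.142]
tcp_rot: [0.727, -0.687, 0.0, -0.0]
wrist_force: [-0.2, -0.9, 0.6]
gripper_width: 0.0429
finger_force: 0.0
```

```bash
python3 - <<'E'
from h import *
print(delta([.5761,.1311,.14]),robot.get_obs()["wrist_force"])
E
```

```text
(array([-0.8,  0.1,  2. ]), array([-9.984e-01, -5.730e-02, -6.000e-04])) [-0.17278098 -0.89498544  0.63677402]
```

>>> play_rows:
  motion:
    - {"delta_pos":[-1,0,1],"spin":0,"hand":0}
    - {"delta_pos":[0,0,0],"spin":0,"hand":0}
    - {"delta_pos":[0,0,0],"spin":0,"hand":0}
    - {"delta_pos":[0,0,0],"spin":0,"hand":0}
    - {"delta_pos":[0,0,0],"spin":0,"hand":0}
    - {"delta_pos":[0,0,0],"spin":0,"hand":0}

```text
time: 2.58
tool_pos: [0.576, 0.1321, 0.1405]
tcp_rot: [0.727, -0.686, 0.0, -0.0]
wrist_force: [-0.0, 0.9, 0.9]
gripper_width: 0.0005
finger_force: 0.0
```

The gripper shut on nothing, so I need a look.

```bash
python3 - <<'E'
from h import *
im=shot("wrist","w3.png");im2=shot("side","s3.png")
im=cv2.imread("pics/w3.png");s=cv2.imread("pics/s3.png")
cv2.imwrite("pics/c3.png",np.hstack([cv2.resize(im,(400,300)),cv2.resize(s[100:250,180:380],(400,300),interpolation=cv2.INTER_CUBIC)]))
print(robot.get_obs()["finger_force"],robot.get_obs()["gripper_width"])
E
```

```text
0.0 -6.068815253245067e-05
```

View pics/c3.png

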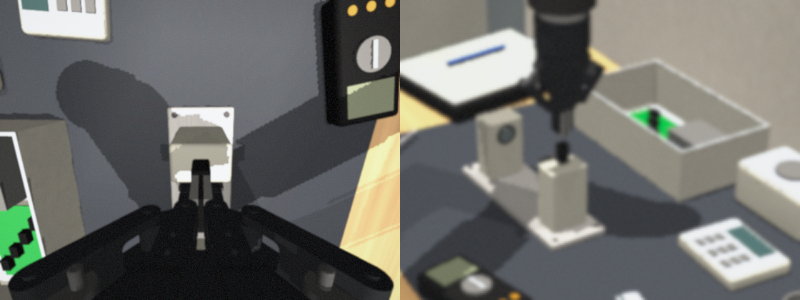

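The tab shows at (201,168) in the left half, in front of the shut fingers on the -y side. The fingers look to be behind or above it, so I'll check numerically.

```bash
python3 - <<'E'
from h import *
np.set_printoptions(precision=4,suppress=True)
o=robot.get_obs();print(o["tool_pos"])
p=robot.camera_params("wrist");T=np.eye(4);T[:3,:3]=R.from_quat(o["tcp_rot"]).as_matrix();T[:3,3]=o["tool_pos"];M=np.linalg.inv(T@np.array(p["T_tool_cam"]))
def pw(X):
    X=np.atleast_2d(X);c=(X@M[:3,:3].T+M[:3,3])*[1,-1,-1]
    return cv2.projectPoints(c,np.zeros(3),np.zeros(3),np.array(p["mtx"]),np.array(p["distortion"]))[0].reshape(-1,2)
print("tab top -y edge",pw([[.576,.124,.141],[.576,.124,.111],[.576,.138,.141],[.576,.112,.108]]).round(1))
print("tips",pw([[.576,.121,.1185],[.576,.121,.1405],[.576,.143,.1185]]).round(1))
g=cv2.cvtColor(cv2.imread("pics/w3.png"),cv2.COLOR_BGR2GRAY)
for v in range(200,352,4): print(v,"".join("%4d"%x for x in g[v,240:332:4]))
print("side",proj("side",[[.576,.124,.141],[.576,.124,.111],[.576,.121,.1185]]).round(1))
s=cv2.cvtColor(cv2.imread("pics/s3.png"),cv2.COLOR_BGR2GRAY)
for v in range(150,192,2): print(v,"".join("%4d"%x for x in s[v,246:280:2]))
E
```

```text
[0.5759 0.1321 0.1403]
tab top -y edge [[281.4 239. ]
 [281.4 221.7]
 [280.  261.7]
 [282.4 202.9]]
tips [[281.7 221. ]
 [281.7 233.7]
 [279.7 253. ]]
200  126 123 123 121 117 116 110 113 112 112 115 113 113 110 115 116 112 113 123 127 139 231  96
204  188 201 208 184 164 162 165 160 165 163 165 159 161 161 159 158 161 159 157 172 243 206  90
208  213 210 180 175 174 178 177 175 174 174 174 176 174 176 174 177 174 175 174 175 244 208  70
212  191 178 176 174 176 173 174 172 175 174 171 174 174 173 176 176 173 174 175 175 247 206  50
216  159 171 174 173 176 172 175 174 173 173 174 175 172 172 177 170 174 173 175 175 247 191  52
220  158 174 175 175 175 175 169 175 173 171 174 172 175 172 173 173 174 173 174 174 204 174  45
224  162 175 174 174 173 171 176 161  37  34  32  36  23 104 172 174 171 172 171 171 232 167  46
228  158 170 171 174 176 172 174 130   1  10   8  12  15  45 172 171 166 171 173 191 234 148  45
232  155 168 172 172 171 169 170 118  17  14  14   8   4  32 191 242 243 244 243 247 246 146  50
236  151 168 174 171 168 171 170  83  18   9  15  18   9  26 245 245 247 247
[... 3620 characters left out ...]
 53  31  32  65  89  92  92  92  92  91  96
174   92  91  91  91  93  87  51  25  26  58  88  91  92  93  92  91  92
176   92  91  92  91  91  86  50  25  28  72 102  94  92  92  93  91  92
178   91  91  87  79  79  93  56  24  34 122 154 118  97  92  92  92  91
180   92  93 104 139 175 198 133  47  49 108 143 141 128 108  93  91  92
182   89 115 201 229 233 226 177 111 115 135 144 144 154 152 103  92  91
184   97  98 180 222 203 168 148 142 145 145 145 142 143 136 101  91  92
186  141 117 147 175 209 198 154 144 140 136 133 132 134 129  99  91  92
188  153 141 147 150 165 177 146 132 132 131 130 131 134 128  98  91  92
190  155 147 149 150 150 145 134 131 131 131 131 134 134 126  92  84  90
```

The tab is where I measured it: its predicted rows match in both views. The fingertips, though, appear about 15–18 mm above its top, so they sit higher than the text says. I'll go lower in small steps and watch the force.

>>> play_rows:
  motion:
    - {"delta_pos":[0,0,0],"spin":0,"hand":0.5}
    - {"delta_pos":[0,0,0],"spin":0,"hand":0.5}
    - {"delta_pos":[0,0,0],"spin":0,"hand":0.5}
    - {"delta_pos":[0,0,4],"spin":0,"hand":0.5}
    - {"delta_pos":[0,0,4],"spin":0,"hand":0.5}
    - {"delta_pos":[0,0,4],"spin":0,"hand":0.5}
    - {"delta_pos":[0,0,0],"spin":0,"hand":0.5}

```text
time: 3.27
tool_pos: [0.5753, 0.1319, 0.1267]
tcp_rot: [0.727, -0.686, -0.001, 0.001]
wrist_force: [0.3, 1.0, -1.2]
gripper_width: 0.0427
finger_force: 0.0
```

>>> play_rows:
  motion:
    - {"delta_pos":[0,0,4],"spin":0,"hand":0.5}
    - {"delta_pos":[0,0,4],"spin":0,"hand":0.5}
    - {"delta_pos":[0,0,4],"spin":0,"hand":0.5}
    - {"delta_pos":[0,0,3],"spin":0,"hand":0.5}
    - {"delta_pos":[0,0,0],"spin":0,"hand":0.5}

```text
time: 3.68
tool_pos: [0.5755, 0.1319, 0.1122]
tcp_rot: [0.727, -0.686, -0.0, 0.001]
wrist_force: [-0.1, 0.2, 0.3]
gripper_width: 0.0423
finger_force: 0.0
```

>>> play_rows:
  motion:
    - {"delta_pos":[0,0,0],"spin":0,"hand":0}
    - {"delta_pos":[0,0,0],"spin":0,"hand":0}
    - {"delta_pos":[0,0,0],"spin":0,"hand":0}
    - {"delta_pos":[0,0,0],"spin":0,"hand":0}
    - {"delta_pos":[0,0,0],"spin":0,"hand":0}

```text
time: 4.1
tool_pos: [0.5761, 0.132, 0.1137]
tcp_rot: [0.727, -0.686, 0.0, -0.0]
wrist_force: [-0.8, 0.2, 0.9]
gripper_width: 0.0144
finger_force: 60.0
```

The tab is gripped. Next I slide it along tool +y.

>>> play_rows:
  motion:
    - {"delta_pos":[0,6,0],"spin":0,"hand":0}
    - {"delta_pos":[0,8,0],"spin":0,"hand":0}
    - {"delta_pos":[0,8,0],"spin":0,"hand":0}
    - {"delta_pos":[0,8,0],"spin":0,"hand":0}
    - {"delta_pos":[0,6,0],"spin":0,"hand":0}
    - {"delta_pos":[0,4,0],"spin":0,"hand":0}
    - {"delta_pos":[0,0,0],"spin":0,"hand":0}
    - {"delta_pos":[0,0,0],"spin":0,"hand":0}
    - {"delta_pos":[0,0,0],"spin":0,"hand":0}

```text
time: 4.85
tool_pos: [0.5359, 0.1295, 0.1137]
tcp_rot: [0.727, -0.686, 0.0, 0.0]
wrist_force: [-1.8, -2.4, 6.0]
gripper_width: 0.0139
finger_force: 60.5
```

>>> play_rows:
  motion:
    - {"delta_pos":[0,2,0],"spin":0,"hand":0}
    - {"delta_pos":[0,2,0],"spin":0,"hand":0}
    - {"delta_pos":[0,1,0],"spin":0,"hand":0}
    - {"delta_pos":[0,0,0],"spin":0,"hand":0}
    - {"delta_pos":[0,0,0],"spin":0,"hand":0}

```text
time: 5.27
tool_pos: [0.5313, 0.1292, 0.1137]
tcp_rot: [0.727, -0.686, 0.0, -0.0]
wrist_force: [1.6, -2.3, 5.8]
gripper_width: 0.0143
finger_force: 60.5
```

The shutter has travelled about 45 mm. I release the tab, lift, turn to the rack's heading and go to look at the rack.

>>> play_rows:
  motion:
    - {"delta_pos":[0,0,0],"spin":0,"hand":0.4}
    - {"delta_pos":[0,0,0],"spin":0,"hand":0.5}
    - {"delta_pos":[0,0,0],"spin":0,"hand":0.5}
    - {"delta_pos":[0,0,-15],"spin":0,"hand":0.5}
    - {"delta_pos":[0,0,-30],"spin":0,"hand":0.5}
    - {"delta_pos":[0,0,-35],"spin":0.063,"hand":1}
    - {"delta_pos":[0,0,-35],"spin":0.063,"hand":1}
    - {"delta_pos":[0,0,-35],"spin":0.063,"hand":1}
    - {"delta_pos":[40,-2,0],"spin":0,"hand":1}
    - {"delta_pos":[40,-2,0],"spin":0,"hand":1}
    - {"delta_pos":[40,-2,0],"spin":0,"hand":1}
    - {"delta_pos":[40,-2,0],"spin":0,"hand":1}
    - {"delta_pos":[40,-2,0],"spin":0,"hand":1}
    - {"delta_pos":[40,-2,0],"spin":0,"hand":1}
    - {"delta_pos":[40,-2,0],"spin":0,"hand":1}
    - {"delta_pos":[40,-2,0],"spin":0,"hand":1}
    - {"delta_pos":[40,-2,0],"spin":0,"hand":1}
    - {"delta_pos":[40,-2,0],"spin":0,"hand":1}
    - {"delta_pos":[0,0,0],"spin":0,"hand":1}
    - {"delta_pos":[0,0,0],"spin":0,"hand":1}

```text
time: 6.93
tool_pos: [0.4979, -0.2713, 0.2618]
tcp_rot: [-0.658, 0.753, 0.001, -0.0]
wrist_force: [-0.1, 0.6, -0.4]
gripper_width: 0.0854
finger_force: 0.0
```

```bash
python3 - <<'E'
from h import *
o=robot.get_obs();print(o["tool_pos"],delta(o["tool_pos"])[1])
shot("wrist","w4.png");shot("side","s4.png");shot("scene","sc4.png")
a=cv2.imread("pics/w4.png");b=cv2.imread("pics/scene0.png");b=cv2.imread("pics/sc4.png")
cv2.imwrite("pics/c4.png",np.hstack([a,cv2.resize(b[205:285,285:395],(240,175)) if 0 else cv2.copyMakeBorder(cv2.resize(b[205:285,285:395],(240,175)),0,245,0,0,cv2.BORDER_CONSTANT)]))
E
```

```text
[ 0.49789836 -0.27132847  0.26182886] [-0.9909  0.1342  0.0024]
```

View pics/c4.png

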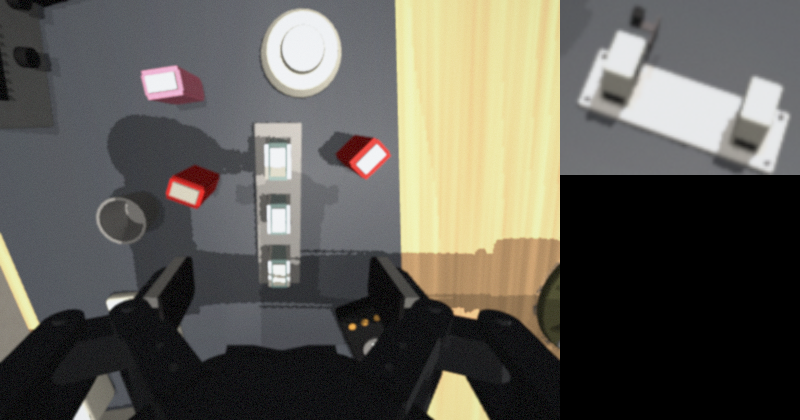

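The scene crop shows the tab slid aside and the shutter off the lens. The wrist view shows the tall cell at (277,160), with red blocks at (190,188) and (365,158) well to either side of it. The rack runs vertically in the image.

```bash
python3 - <<'E'
from h import *
np.set_printoptions(precision=4,suppress=True)
im=cv2.imread("pics/w4.png");g=cv2.cvtColor(im,cv2.COLOR_BGR2GRAY)
b=cv2.GaussianBlur(g,(3,3),0).astype(int)
L=[];Rr=[]
for v in [128,132,136,186,190,194,236,240,244]:
    d=np.diff(b[v,240:320]);L.append((240.5+d[:30].argmax(),v));Rr.append((290.5+d[50:].argmin(),v))
for e in(L,Rr):
    P=onz("wrist",e,.025);k=np.polyfit(P[:,1],P[:,0],1);print(k,np.abs(np.polyval(k,P[:,1])-P[:,0]).max(), "x at -.3:",np.polyval(k,-.3))
for v in range(138,184,2): print(v,"".join("%4d"%x for x in g[v,258:300:2]))
m=(g[138:184,258:300]>215).astype(np.uint8);n,l,s,c=cv2.connectedComponentsWithStats(m)
i=1+s[1:,4].argmax();r=cv2.minAreaRect(np.argwhere(l==i)[:,::-1].astype(np.float32)+[258,138]);print(s[i],r)
bp=cv2.boxPoints(r);print(onz("wrist",bp,.104),onz("wrist",bp,.104).mean(0))
print("reds top",onz("wrist",[(202,207),(220,170),(358,178),(338,155)],.05))
E
```

```text
[0.1269 0.5671] 0.0008628388433328249 x at -.3: 0.5289901173701923
[0.1299 0.5068] 0.00016652671283928777 x at -.3: 0.46786331529303954
138  126 134 129 128 103 104 112 104 109 122 119 125 131 143 146 132 165 205 209 209 206
140  130 129 129 127 100 100  82  92  94  93  85  88  88  95 101 102 155 204 210 209 207
142  127 127 130 123 108 103 108 110 111 111 115 113 114 111 109 107 161 208 207 209 207
144  131 129 129 170 204 176 148 153 155 157 155 155 155 152 166 206 214 211 208 205 207
146  129 126 129 210 243 208 154 160 161 161 159 168 167 166 186 241 234 210 202 206 204
148  129 128 130 212 242 210 204 223 221 220 220 225 226 219 191 241 230 209 204 205 205
150  125 128 128 208 242 212 228 243 244 243 243 244 243 237 196 240 227 206 207 206 206
152  125 128 132 204 242 214 227 245 244 244 244 244 244 237 202 241 228 206 203 205 208
154  126 128 128 197 242 217 228 242 244 243 245 244 244 238 201 239 229 202 207 207 204
156  124 123 127 191 241 214 227 244 243 245 245 243 243 236 201 241 229 205 203 205 205
158  127 127 129 191 243 217 227 244 243 244 243 244 242 237 200 240 234 2
[... 637 characters left out ...]

174  140 142 157 165 219 201 201 222 219 219 222 220 222 218 209 242 232 179 175 171 171
176  190 190 190 182 217 203 203 211 208 209 209 208 210 207 209 241 234 181 172 171 174
178  194 194 194 200 214 200 197 194 195 195 192 193 195 195 202 230 220 176 172 174 173
180  192 196 193 194 185 177 180 182 181 185 181 185 182 185 187 179 180 172 172 170 174
182  190 194 197 189 170 170 172 169 168 170 167 170 171 170 171 171 166 169 171 171 171Traceback (most recent call last):
  File "<stdin>", line 12, in <module>
cv2.error: OpenCV(4.12.0) /io/opencv/modules/imgproc/src/convhull.cpp:143: error: (-215:Assertion failed) total >= 0 && (depth == CV_32F || depth == CV_32S) in function 'convexHull'
```

```bash
python3 - <<'E'
from h import *
np.set_printoptions(precision=4,suppress=True)
P=onz("wrist",[(264,143.5),(290.5,143.5),(290.5,179),(264,179)],.1);c=P.mean(0)
print(P,c,"sizes",np.linalg.norm(P[0]-P[1]),np.linalg.norm(P[1]-P[2]))
P2=onz("wrist",[(269.5,147.5),(285.5,147.5),(285.5,177.5),(269.5,177.5)],.104);print(P2.mean(0))
print("rack mid x there",.5*((.1269+.1299)*c[1]+.5671+.5068))
print("delta",delta([c[0],c[1],.055]))
u=np.array([.1272,.9919]);v=np.array([-.9919,.1272])
for q in onz("wrist",[(202,207),(218,172),(202,168),(338,155),(362,138),(358,178)],.04): print("red rel",((q-c)[:2]@u).round(3),((q-c)[:2]@v).round(3))
E
```

```text
[[ 0.51   -0.3199  0.1   ]
 [ 0.4823 -0.3163  0.1   ]
 [ 0.4869 -0.2787  0.1   ]
 [ 0.5155 -0.2824  0.1   ]] [ 0.4987 -0.2993  0.1   ] sizes 0.027916446186092583 0.03787731442520789
[ 0.4985 -0.2986  0.104 ]
rack mid x there 0.4985145630967015
delta (array([ 30.4,  -3.9, 207.9]), array([-0.9916,  0.1296,  0.0005]))
red rel 0.068 -0.101
red rel 0.021 -0.077
red rel 0.016 -0.097
red rel -0.0 0.076
red rel -0.021 0.105
red rel 0.029 0.104
```

>>> play_rows:
  motion:
    - {"delta_pos":[30,-4,0],"spin":0,"hand":0.8}
    - {"delta_pos":[0,0,35],"spin":0,"hand":0.75}
    - {"delta_pos":[0,0,35],"spin":0,"hand":0.75}
    - {"delta_pos":[0,0,35],"spin":0,"hand":0.75}
    - {"delta_pos":[0,0,25],"spin":0,"hand":0.75}
    - {"delta_pos":[0,0,0],"spin":0,"hand":0.75}
    - {"delta_pos":[0,0,0],"spin":0,"hand":0.75}

```text
time: 7.67
tool_pos: [0.4985, -0.2989, 0.133]
tcp_rot: [-0.66, 0.751, 0.001, -0.001]
wrist_force: [0.4, -0.4, 0.7]
gripper_width: 0.0637
finger_force: 0.0
```

```bash
python3 - <<'E'
from h import *
print(delta([.4986,-.2990,.055]),robot.get_obs()["wrist_force"].round(2),robot.get_obs()["gripper_width"])
E
```

```text
(array([ 0.1, -0.3, 78. ]), array([-0.9917,  0.1286,  0.0021])) [ 0.41 -0.36  0.68] 0.0637424786803405
```

>>> play_rows:
  motion:
    - {"delta_pos":[0,0,20],"spin":0,"hand":0.7}
    - {"delta_pos":[0,0,20],"spin":0,"hand":0.7}
    - {"delta_pos":[0,0,15],"spin":0,"hand":0.7}
    - {"delta_pos":[0,0,12],"spin":0,"hand":0.7}
    - {"delta_pos":[0,0,10],"spin":0,"hand":0.7}
    - {"delta_pos":[0,0,0],"spin":0,"hand":0.7}
    - {"delta_pos":[0,0,0],"spin":0,"hand":0.7}

```text
time: 8.25
tool_pos: [0.4991, -0.3002, 0.0574]
tcp_rot: [-0.659, 0.752, -0.001, 0.0]
wrist_force: [-0.0, -0.0, 0.1]
gripper_width: 0.0599
finger_force: 0.0
```

```bash
python3 - <<'E'
from h import *
print(delta([.4986,-.2990,.055]),robot.get_obs()["wrist_force"].round(2),robot.get_obs()["gripper_width"])
shot("wrist","w5.png");g=cv2.cvtColor(cv2.imread("pics/w5.png"),cv2.COLOR_BGR2GRAY)
for v in range(200,300,5): print(v,"".join("%4d"%x for x in g[v,180:380:8]))
E
```

```text
(array([-1.1,  0.7,  2.4]), array([-9.915e-01,  1.301e-01, -9.000e-04])) [-0.   -0.04  0.07] 0.059886758645038576
200   61  55  56  60  59  59  60  57 117 117  85  87  69  71  78  93 117 173 193 102  98  96  98  95  62
205   56  56  58  57  57  54  59  62 117 115  73  80  75  73  71  82  78 118 112  96  98  96  97  91  59
210   57  57  57  50  58  55  55  58 116  90  86  73  71  72  75  72  88  88  88  85  98  99  94  55  60
215   56  54  58  55  59  60  57  55  91  88  95  71  75  73  74  70  91  89  86  83  85  97  64  58  58
220   52  58  59  43  46  51  49  43  88  88  94  74  68  74  69  68  95  89  88  85  85  94  82  45  57
225   55  60  54  48  43  46  47  41  89  88  97  68  73  72  76  67  95  90  87  82  87  85  86  52  39
230   57  57  55  46  44  46  43  45  89  90  94  69  73  73  75  70  93  88  85  81  85  88  85  79  46
235   51  55  59  46  43  44  47  51  88  90  92  72  72  74  71  69  96  87  86  83  84  84  83  86  77
240   55  53  58  45  47  48  50  50  86  86  97  72  77  72  72  69  83  87  90  87  87  81  87  88  79
245   60  53  60  44  45  48  54  58  87 
[... 413 characters left out ...]
87 151 154 159 161 160 159 160 158 142 158 150  81  23  19  67  52  21
270   51  22  66  68  10  17  93  75 147 150 159 161 157 160 158 158 139 160 150  85  23  14  61  72  29
275   50  23  69  42   5  18  91  82 149 154 159 159 158 158 158 157 139 158 153  86  29   8  12  67  18
280   20  40  73  11  12   7  92  96 148 151 160 157 161 157 159 160 139 158 147  85  21  19  14  68  64
285   11  83  89  12   4   0  96  89 145 149 154 158 158 158 159 159 142 157 145  84  19  15  17  84  86
290   19  21 117  10  17  11  96  91 145 152 156 158 160 159 157 159 144 156 141  88  48  11  16 110  18
295   14  23  60   6   1  57  93  93 145 144 155 159 155 156 157 157 145 155 140  86  76   6  16  62  19
```

The cell sits centred between the open fingers, so I close on it.

>>> play_rows:
  motion:
    - {"delta_pos":[0,0,1],"spin":0,"hand":0.5}
    - {"delta_pos":[0,0,0],"spin":0,"hand":0.35}
    - {"delta_pos":[0,0,0],"spin":0,"hand":0}
    - {"delta_pos":[0,0,0],"spin":0,"hand":0}
    - {"delta_pos":[0,0,0],"spin":0,"hand":0}
    - {"delta_pos":[0,0,0],"spin":0,"hand":0}

```text
time: 8.8
tool_pos: [0.499, -0.3003, 0.0561]
tcp_rot: [-0.659, 0.752, -0.001, 0.0]
wrist_force: [0.0, 0.3, 4.6]
gripper_width: 0.0272
finger_force: 59.5
```

>>> play_rows:
  motion:
    - {"delta_pos":[0,0,-8],"spin":0,"hand":0}
    - {"delta_pos":[0,0,-15],"spin":0,"hand":0}
    - {"delta_pos":[0,0,-20],"spin":0,"hand":0}
    - {"delta_pos":[0,0,-25],"spin":0,"hand":0}
    - {"delta_pos":[0,0,-25],"spin":0,"hand":0}
    - {"delta_pos":[0,0,-25],"spin":0,"hand":0}
    - {"delta_pos":[0,0,-25],"spin":0,"hand":0}
    - {"delta_pos":[0,0,-15],"spin":0,"hand":0}
    - {"delta_pos":[0,0,0],"spin":0,"hand":0}
    - {"delta_pos":[0,0,0],"spin":0,"hand":0}
    - {"delta_pos":[0,0,0],"spin":0,"hand":0}

```text
time: 9.72
tool_pos: [0.4982, -0.2995, 0.2115]
tcp_rot: [-0.659, 0.752, 0.001, -0.0]
wrist_force: [-0.2, -0.6, -0.9]
gripper_width: 0.027
finger_force: 59.5
```

```bash
python3 - <<'E'
from h import *
o=robot.get_obs();shot("side","s6.png");a=cv2.imread("pics/s6.png");shot("wrist","w6.png");b=cv2.imread("pics/w6.png")
tp=o["tool_pos"];print(tp,o["wrist_force"].round(1),o["gripper_width"])
c=proj("side",[[tp[0],tp[1],tp[2]]])[0];print(c)
for X in ([0,0,.049],[0,0,-.045]): print(proj("side",[tp+np.array(X)]).round(1))
x,y=int(c[0]),int(c[1]);print(x,y)
cr=a[max(0,y-70):y+80,x-75:x+75]
cv2.imwrite("pics/c6.png",np.hstack([cv2.resize(cr,(420,420),interpolation=cv2.INTER_CUBIC),cv2.resize(b,(380,420))]))
E
```

```text
[ 0.49815443 -0.29954369  0.21146826] [-0.2 -0.6 -0.9] 0.026977325016616593
[328.39199668 233.45600252]
[[329.9 213.1]]
[[327.  251.4]]
328 233
```

View pics/c6.png

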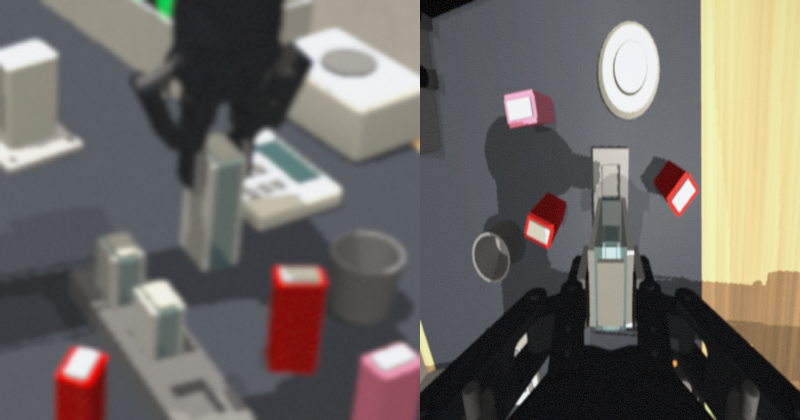

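The cell is held upright, clear of the rack at TCP height 0.21, and both short cells are in place. Next I carry it high over to the light path.

>>> play_rows:
  motion:
    - {"delta_pos":[-10,0,-10],"spin":0,"hand":0}
    - {"delta_pos":[-25,0,-10],"spin":0,"hand":0}
    - {"delta_pos":[-35,0,-5],"spin":0,"hand":0}
    - {"delta_pos":[-35,0,0],"spin":0,"hand":0}
    - {"delta_pos":[-35,0,0],"spin":0,"hand":0}
    - {"delta_pos":[-35,0,0],"spin":0,"hand":0}
    - {"delta_pos":[-35,0,0],"spin":0,"hand":0}
    - {"delta_pos":[-35,0,0],"spin":0,"hand":0}
    - {"delta_pos":[-35,0,0],"spin":0,"hand":0}
    - {"delta_pos":[-35,0,0],"spin":0,"hand":0}
    - {"delta_pos":[-35,0,0],"spin":0,"hand":0}
    - {"delta_pos":[-35,-1,0],"spin":0,"hand":0}
    - {"delta_pos":[-35,-1,0],"spin":0,"hand":0}
    - {"delta_pos":[-35,-1,0],"spin":0,"hand":0}
    - {"delta_pos":[-35,-1,0],"spin":-0.063,"hand":0}
    - {"delta_pos":[-25,0,0],"spin":-0.063,"hand":0}
    - {"delta_pos":[-10,0,0],"spin":-0.063,"hand":0}
    - {"delta_pos":[0,0,0],"spin":0,"hand":0}
    - {"delta_pos":[0,0,0],"spin":0,"hand":0}
    - {"delta_pos":[0,0,0],"spin":0,"hand":0}

```text
time: 11.48
tool_pos: [0.5682, 0.2199, 0.2384]
tcp_rot: [0.727, -0.687, 0.0, 0.0]
wrist_force: [0.1, 0.2, -1.0]
gripper_width: 0.0273
finger_force: 59.4
```

```bash
python3 - <<'E'
from h import *
o=robot.get_obs();print(o["tool_pos"],delta([.571,.221,.086]),o["gripper_width"],o["wrist_force"].round(1))
E
```

```text
[0.56815695 0.21985741 0.23838739] (array([ -1. ,  -2.9, 152.4]), array([-9.984e-01, -5.670e-02,  2.000e-04])) 0.02729117027925666 [ 0.1  0.2 -1. ]
```

>>> play_rows:
  motion:
    - {"delta_pos":[-1,-3,0],"spin":0,"hand":0}
    - {"delta_pos":[0,0,15],"spin":0,"hand":0}
    - {"delta_pos":[0,0,20],"spin":0,"hand":0}
    - {"delta_pos":[0,0,20],"spin":0,"hand":0}
    - {"delta_pos":[0,0,20],"spin":0,"hand":0}
    - {"delta_pos":[0,0,20],"spin":0,"hand":0}
    - {"delta_pos":[0,0,20],"spin":0,"hand":0}
    - {"delta_pos":[0,0,15],"spin":0,"hand":0}
    - {"delta_pos":[0,0,12],"spin":0,"hand":0}
    - {"delta_pos":[0,0,8],"spin":0,"hand":0}
    - {"delta_pos":[0,0,2],"spin":0,"hand":0}
    - {"delta_pos":[0,0,0],"spin":0,"hand":0}
    - {"delta_pos":[0,0,0],"spin":0,"hand":0}
    - {"delta_pos":[0,0,0],"spin":0,"hand":0}
    - {"delta_pos":[0,0,0],"spin":0,"hand":0}

```text
time: 12.73
tool_pos: [0.5717, 0.2216, 0.0874]
tcp_rot: [0.727, -0.686, 0.0, -0.001]
wrist_force: [-0.5, 0.0, -1.5]
gripper_width: 0.0272
finger_force: 59.5
```

```bash
python3 - <<'E'
from h import *
o=robot.get_obs();print(o["tool_pos"],delta([.571,.221,.086]),o["gripper_width"],o["finger_force"],o["wrist_force"].round(1),o["qd"].round(4))
shot("scene","sc7.png");shot("side","s7.png")
b=np.array([.571,.221]);bx=np.array([-.0583,.9983]);by=np.array([-.9983,-.0583])
f=lambda x,y,z:np.r_[b+bx*x+by*y,z]
# expected tab for shutter 0.045 vs 0.030 and cell cap top centre
for n,im in(("scene","sc7"),("side","s7")):
    g=cv2.cvtColor(cv2.imread(f"pics/{im}.png"),cv2.COLOR_BGR2GRAY)
    for s in(.0,.03,.045):
        q=proj(n,[f(-.09,s,.126)])[0].round().astype(int);print(n,s,q,g[q[1]-1:q[1]+2,q[0]-1:q[0]+2].mean().round())
    q=proj(n,[f(0,0,.05),f(.02,0,.06),f(0,.014,.06)]).round(1);print("cell",q.tolist())
E
```

```text
[0.57174366 0.22163741 0.08736364] (array([0.6, 0.8, 1.4]), array([-0.9983, -0.058 , -0.0014])) 0.02722195266151934 59.520952105522156 [-0.5  0.  -1.5] [-0.0013  0.0021 -0.0047 -0.0015  0.0015 -0.0011]
scene 0.0 [315 226] 233.0
scene 0.03 [319 217] 67.0
scene 0.045 [320 213] 35.0
cell [[343.0, 249.1], [350.2, 250.0], [344.9, 243.5]]
side 0.0 [261 175] 95.0
side 0.03 [252 178] 105.0
side 0.045 [247 179] 27.0
cell [[244.9, 185.8], [241.4, 180.1], [240.7, 184.1]]
```

The tab images at the 45 mm open position in both views. The pose is within about 1.5 mm of target, the arm is at rest and the wrist force matches the cell's weight, so I hand in.

```bash
python3 -c "
from cell import robot
print(robot.hand_in())"
```

```text
the job is handed in; nothing more can be done
None
```

I opened the shutter to its 45 mm stop and handed in at 12.7 s with the tallest cell held upright and still by its frosted faces in the light path, about 1.5 mm from my estimate of its middle; hand-in returned no verdict.

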